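# Take the coffee jug out of the machine and hold it ready to pour

### The job

Get the coffee jug ready to pour: take it by its handle, draw it out forwards from under the coffee maker's brewing head, low and upright and without knocking the head, then lift it over to the grey mug. Finish while still holding it: the jug level and still in the air, its pouring lip (opposite the handle) over the mug's mouth and its underside a few centimetres above the rim, touching nothing. Do not shift the mug or the other things that stand about.

Things in the scene. Friction and masses are not known exactly. Their poses are not given: they have to be found in the camera images.
- glass_jug: glass coffee jug, black lid and handle, 175 x 124 x 114 mm, 0.25 kg. Origin on its underside; z up, handle to -x, pouring lip to +x. Round body (radius 60 mm) centred at x = +25; lid x -20 to +70, top z = 114. The handle, an upright bow 20 mm thick (y -10 to +10), reaches from x = -87 to the body wall at x = -35, top at z = 103 mm
- jug_handle (a point): point in the jug's handle where it can be pinched across its 20 mm thickness (jug's y), 62 mm behind the jug's origin (towards -x) and 78 mm above its underside; 25 mm below the handle's top
- jug_spout (a point): pouring lip of the jug, on the side oppopoint the handle, at jug x = +82 mm, z = 94 mm
- coffee_maker: grey filter coffee maker, fixed, 176 mm wide, on a wooden board 232 x 204 mm, top at z = 16. Origin under the board's centre; open front to -x. Base x -105 to +110 mm; warming plate (top z = 46) centred at x = -20; column from x = +50 back. The jug stands on the plate, its origin about 46 mm in front of this one, handle to the front
- brew_head: overhanging grey brewing head of the coffee maker, over the rear part of the jug. Origin on its underside, 184 mm above the hob, straight above the coffee maker's origin, same axes. Spans x -30 to +110, y -83 to +83 mm, 95 mm high; a 5 mm drip cone hangs below it: 19 mm are free above the standing jug's lid
- mug: plain grey mug, 78 mm wide, 97 mm high, 110 mm with its handle. Origin on its underside in the middle of the bounding box; the handle points to its -y and the cup's axis lies 15.5 mm to its +y
- mug_mouth (a point): centre of the mug's rim, 97 mm above the hob; the mouth is about 70 mm wide inside
- sugar: jar with a black lid, 72 mm wide, 100 mm high; origin under its centre
- salt: salt shaker, 44 mm wide, 90 mm high; origin under its centre
- spoon: teaspoon lying flat, 132 mm long along its x, 9 mm high; origin under its centre
- matches: matchbox, 36 x 54 x 17 mm; origin under its centre
- pepper: dark wooden pepper mill, 58 mm wide, 150 mm high; origin under its centre

How it is judged:
On the way:
1. the jug has been drawn out forwards from under the brewing head while still low (x of glass_jug in the frame of coffee_maker below -0.095 m and y of glass_jug in the frame of coffee_maker between -0.08 and 0.08 m and z of glass_jug in the frame of coffee_maker below 0.09 m), for 0.05 s.
At the end, for the whole second after the job is handed in: Fingers hold the jug, touching nothing else, underside 10 to 123 mm above the mug rim's level, tilt under 0.15 rad, below 0.03 m/s and 0.2 rad/s, pouring lip within 35 mm (from above) of the centre of the mug's mouth; mug upright; mug and all other things within 30 mm of their places (contact force between the fingers and glass_jug above 1 N and angle between glass_jug's own z axis and vertical below 0.15 rad and linear speed of glass_jug below 0.03 m/s and angular speed of glass_jug below 0.2 rad/s and height (world z) of glass_jug between 0.107 and 0.22 m and horizontal distance between jug_spout and mug_mouth below 0.035 m and contact force between glass_jug and coffee_maker below 0.1 N and contact force between glass_jug and mug below 0.1 N and contact force between glass_jug and sugar below 0.1 N and contact force between glass_jug and salt below 0.1 N and contact force between glass_jug and spoon below 0.1 N and contact force between glass_jug and matches below 0.1 N and contact force between glass_jug and pepper below 0.1 N and angle between mug's own z axis and vertical below 0.1 rad and distance of each of mug, sugar, salt, spoon, matches, pepper from where it was at the start of the episode below 0.03 m); the arm keeps its last pose, push and grip.
It fails at once if the jug is tipped by more than 0.35 rad (it would spill) (angle between glass_jug's own z axis and vertical above 0.35 rad).
It fails at once if the jug knocks against the brewing head (more than 4 N) (contact force between glass_jug and brew_head above 4 N).
It fails at once if the mug is shifted by more than 30 mm (distance of mug from where it was at the start of the episode above 0.03 m).
It fails at once if another thing is shifted by more than 30 mm (distance of any of sugar, salt, spoon, matches, pepper from where it was at the start of the episode above 0.03 m).
It also fails if it takes over 48 s, if anything falls off the work surface, if the arm or the gripper's body presses on something with over 40 N, if the wrist force passes 120 N, or if a joint passes its speed limit or range.

### The arm

A 7-joint arm with a two-finger parallel gripper is mounted at the origin on a cart in front of the work surface, level with it; the furniture and walls round the work are solid. World frame = base frame: x ahead of the robot, y to its left, z up, the work surface at z = 0. Lengths are in m, angles in rad, forces in N, time in s.
With the tool pointing down it reaches from about 0.425 to 0.875 m from the base axis. Payload 4.7 kg.
Tool frame: the origin (TCP) lies midway between the tips of the shut fingers; the grasp point (between the pads) lies 19 mm behind it; z points along the fingers, y is the line along which they close (so a half turn about z gives the same grasp; the last joint's range is limited). The gripper opens to 87 mm and grips with 3 to 60 N. Pads are 19 mm wide; open, the fingers measure 117 mm over their backs; the gripper's body (75 mm by 190 mm) begins 51 mm behind the grasp point.
Start: joints at [-1.275, 0.321, -0.07, 1.45, 0.023, 1.371, -0.057], TCP at [0.181, 0.624, 0.223] pointing down, gripper open.
Joint ranges: [-2.86, 2.86], [-0.3, 2.09], [-1.38, 1.24], [0.06, 2.45], [-1.56, 4.7], [0.09, 2.05], [-2.69, 2.69]. Speed limits (rad/s): [2.57, 2.57, 3.14, 3.14, 3.14, 3.14, 3.14].

### API

Orientations are given as a rotation vector (axis times angle).
In Python, from bench import ctrl, imaging, get_state gives the robot as it stands (ctrl), with the cameras (imaging) and the readings as plain functions.
- The arm moves only by the tool inch_along, called after "Request:" as a command line: name --argument value ..., lists and objects as JSON in quotes. Schema: {"type":"object","properties":{"ticks":{"type":"array","items":{"type":"object","properties":{"xyz":{"type":"array","items":{"type":"number"},"minItems":3,"maxItems":3},"rz":{"type":"number"},"aperture":{"type":"number"}},"additionalProperties":false,"required":["aperture"]},"minItems":1,"maxItems":20},"force":{"type":"number"},"only":{"type":"string"},"quiet":{"type":"boolean"},"lines":{"type":"string"}},"required":["ticks"],"additionalProperties":false}. ticks is a list of rows, 1 to 20 of them, each an object with the fields xyz (a list: dx, dy, dz in shares of 500 mm (1.0 is 500 mm)), rz (a turn about the tool's z in a scale on which 1.0 is 4 rad), aperture (the opening from 0.0 (shut) to 1.0 (fully open)); a field left out counts as zero (the opening has to be given); each row is the pose to reach, as a shift and turn from the pose commanded when the call began, along the tool's axes at that moment; what a row does not reach only later rows make up. A row lasts 1/10 s, in which the tool goes at most 0.05 m and 0.15 rad, less where a joint would pass 70% of its speed; a pose out of reach is approached as far as the arm can. The fingers move at their own pace and stop on an object; force is the grip in N (left out, the last holds). Time passes only in rows, so rows that do not move let the fingers close. The tool returns the time, the measured TCP pose, the force, the opening and the grip force at its end. only (a regular expression) keeps the lines of the reply that match it, lines (a string "A,B") keeps lines A to B, and quiet returns only ok. Shift and turn numbers lie between -1 and 1, and a call with a number outside is refused. Input that does not fit is refused with a message, and nothing moves.
- get_state(): the state, without advancing time (a new reading comes with each control period).
- imaging.get_image(name): name is "side" or "top"; returns the picture (400x640x3 uint8, red, green, blue); there is no depth.
- imaging.camera_model(name): a dict with "vertical_fov" (degrees; the focal length in pixels is half the picture's height over the tangent of half this angle, whatever the lens; pixels are square), "cx", "cy" (the principal point, pixels), "rvec" (rotation vector, rad) and "tvec" (3), from world to camera coordinates, as OpenCV has them. Camera axes: x right, y down, z forward; pixel columns grow to the right and rows downward; lengths in m; the calibration is good to about 2 mm. A picture is of the moment at which its call begins. camera_model takes no time and is no camera call.
- ctrl.close_job(): hands the job in; it is judged then, once.
The state is a dict: "time": time; "joint_positions": joint angles; "qd": joint speeds; "joint_torque": joint torques, N m; "position": TCP position; "tool_rot": TCP orientation; "ft_force": force on the tool from outside, world axes, zero at the start; "torque": the same for the moment, N m; "grip_width": opening from 0.0 (shut) to 1.0 (fully open); "grip_force": force on a finger pad.
Only numpy, scipy, OpenCV 4.12 (cv2) and the standard library are available. Lean on these libraries where they do the work, as an engineer would, in place of code of your own. Each camera call takes 0.05 s, during which the arm holds its last target. There are 200 camera calls.

## Working session

There is one attempt and no reset: what is moved stays moved. The work goes in short steps, Python scripts to look and compute and a tool call to move; the robot and the scene stay as the last step left them, time stands still between calls to the robot, and variables do not carry over. Pictures are saved under pics/ and viewed, at most 12 in all, crops included, and the job is handed in when it is done.

```bash
ls; mkdir -p pics; python3 - <<'E'
from bench import ctrl, imaging, get_state
import cv2
for n in("side","top"):
    cv2.imwrite(f"pics/{n}0.png",imaging.get_image(n)[:,:,::-1]); print(imaging.camera_model(n))
s=get_state(); print(s)
E
```

```text
bench.py
pics
{'vertical_fov': 52.42339483803582, 'cx': 315.64746761797807, 'cy': 196.04517165409908, 'rvec': array([ 0.2696549 , -2.52734419,  1.61387799]), 'tvec': array([0.52886595, 0.20472788, 0.94372025])}
{'vertical_fov': 45.91528498690561, 'cx': 315.404253466294, 'cy': 204.26355236623306, 'rvec': array([ 2.58939694, -1.3869385 ,  0.16393012]), 'tvec': array([-0.38742042,  0.41787391,  1.08492129])}
{'time': 0.1, 'joint_positions': array([-1.27489806,  0.32173287, -0.07010045,  1.45154222,  0.02254218,
        1.37079795, -0.05689814]), 'qd': array([ 0.00127104, -0.00166636, -0.00033853, -0.00090221, -0.00040548,
        0.00243865,  0.00049645]), 'joint_torque': array([ 1.54060499e-04, -4.92570662e+01, -4.05523069e-01, -3.13399959e+01,
       -6.40180428e-02,  3.94203421e-02,  8.19865886e-05]), 'position': array([0.18063457, 0.62388494, 0.2215868 ]), 'tool_rot': array([-4.41104214e-01, -3.11026122e+00,  2.64163782e-03]), 'ft_force': array([-0.55985629, -0.24607769, -0.90620137]), 'torque': array([-0.03345649, -0.00522177,  0.01020998]), 'grip_force': 0.0, 'grip_width': 0.9984367267494003}
```

View pics/top0.png

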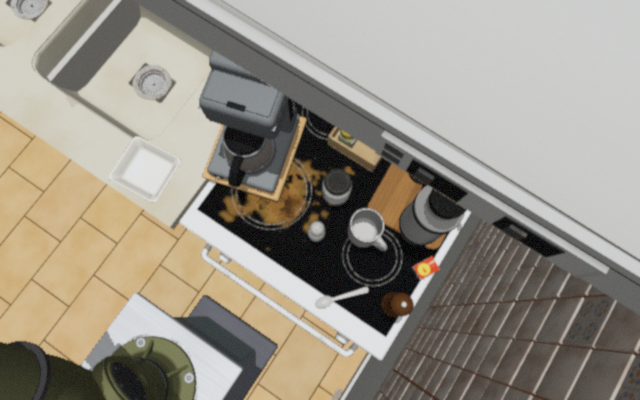

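View pics/side0.png

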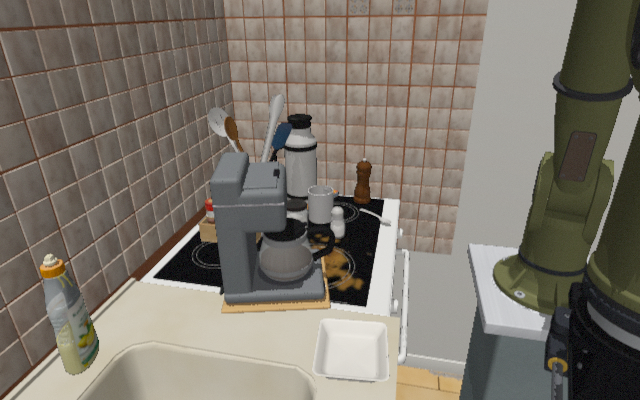

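Top view: the coffee maker is around (245,130), with the jug handle near (237,170), the mug near (366,228), sugar at (337,187) and salt at (316,231). I'll enlarge both views with a world grid overlaid.

```bash
cat > h.py <<'E'
import numpy as np,cv2
from bench import ctrl, imaging, get_state
from scipy.spatial.transform import Rotation as R
def cam(n):
    m=imaging.camera_model(n); f=200/np.tan(np.radians(m["vertical_fov"]/2))
    return np.array([[f,0,m["cx"]],[0,f,m["cy"]],[0,0,1]]),m["rvec"],m["tvec"]
def proj(n,P):
    K,r,t=cam(n); return cv2.projectPoints(np.array(P,float).reshape(-1,1,3),r,t,K,None)[0].reshape(-1,2)
def onz(n,u,v,z):
    K,r,t=cam(n); M=cv2.Rodrigues(r)[0]; d=M.T@np.linalg.inv(K)@[u,v,1]; c=-M.T@t
    return c+d*(z-c[2])/d[2]
E
python3 - <<'E'
from h import *
print(proj("top",[[0,0,0],[.5,0,0],[.5,.5,0],[.18,.62,.22]]))
print(proj("side",[[0,0,0],[.5,0,0],[.5,.5,0],[.18,.62,.22]]))
for n in("top","side"):
    K,r,t=cam(n); print(n,-cv2.Rodrigues(r)[0].T@t)
def crop(n,x,y,w,h,k,o):
    im=cv2.imread(f"pics/{n}0.png")[y:y+h,x:x+w]; im=cv2.resize(im,None,fx=k,fy=k,interpolation=cv2.INTER_CUBIC)
    for i in range(0,w,20): cv2.putText(im,str(x+i),(i*k,8),0,.33,(0,255,255),1); cv2.line(im,(i*k,10),(i*k,16),(0,255,255),1)
    for i in range(0,h,20): cv2.putText(im,str(y+i),(0,i*k+4),0,.33,(0,255,255),1); cv2.line(im,(22,i*k),(28,i*k),(0,255,255),1)
    cv2.imwrite(o,im)
crop("top",190,60,200,150,4,"pics/c1.png")
crop("top",290,160,160,150,4,"pics/c2.png")
crop("side",200,150,200,150,4,"pics/c3.png")
E
```

```text
[[146.80499985 386.11568273]
 [271.1868753  209.30159705]
 [115.03277791 106.35311994]
 [-71.20259634 150.01237967]]
[[543.30896846 284.17460357]
 [331.61548895 260.04397801]
 [269.44851143 445.36834487]
 [571.33835655 489.88655007]]
top [ 0.34650114 -0.22978298  1.15278104]
side [0.33867497 0.86647808 0.58884261]
```

View pics/c1.png

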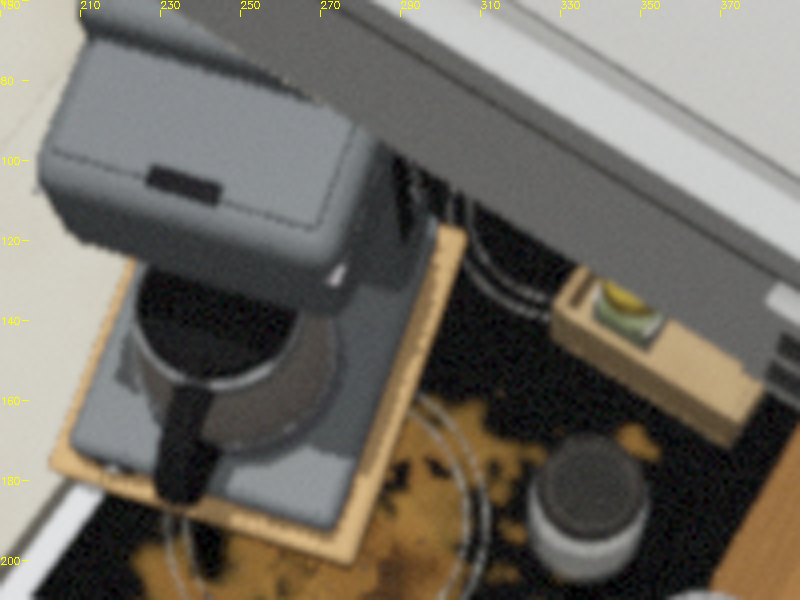

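View pics/c2.png

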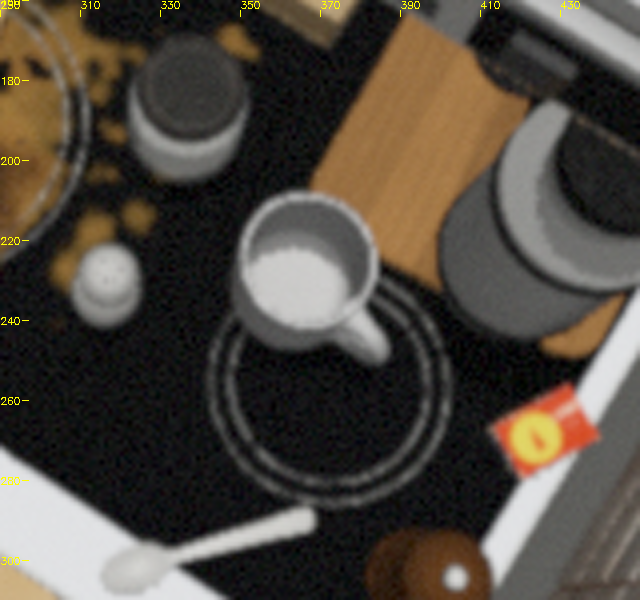

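View pics/c3.png

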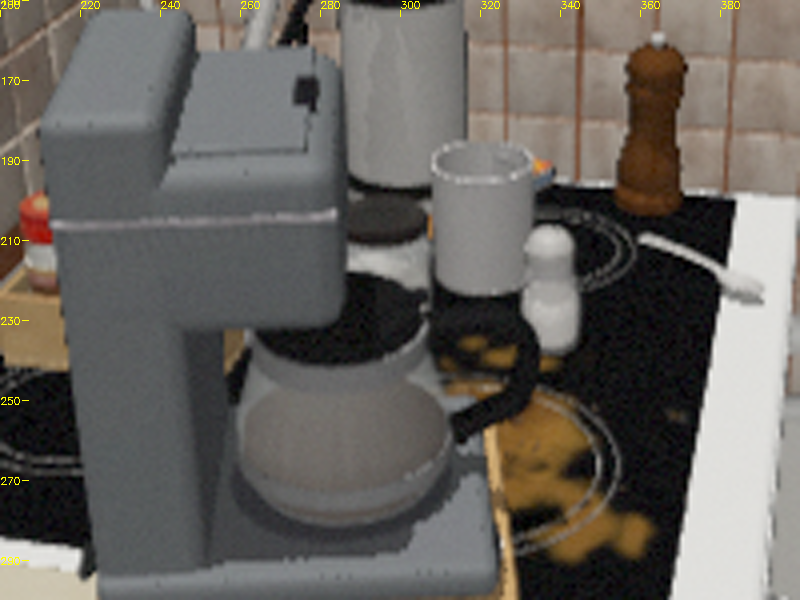

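```bash
python3 - <<'E'
from h import *
g=lambda u,v,z:onz("top",u,v,z)[:2].round(4)
fl,fr,rr=g(202.5,176,.016),g(277,201,.016),g(306.5,117.5,.016)
print("board",fl,fr,rr,np.linalg.norm(fl-fr),np.linalg.norm(fr-rr))
ax=fl-fr; ax/=np.linalg.norm(ax)  # coffee +y: left seen from front facing +x
xx=np.array([ax[1],-ax[0]]); print("xaxis",xx,np.arctan2(xx[1],xx[0]), (rr-fr)/np.linalg.norm(rr-fr))
c=(fl+fr)/2
for L in(.102,.116): print("maker",L,c+L*xx)
for n,u,v,z in[("handlefront",235,184.5,.14),("handle mid",237.5,172,.149),("handle join",240.7,158,.149),("mug",367.3,224.8,.097),("sugar",337.5,182,.1),("salt",317,226,.09),("pepper",403.8,304.5,.15),("match",426,267.5,.017),("mughandle",384,247,.06)]: print(n,g(u,v,z))
# side-view checks
for n,u,v,z in[("mug",320.7,190.5,.097),("salt",337.5,208,.09),("sugar",296,200,.1)]: print("side",n,onz("side",u,v,z)[:2].round(4))
E
```

```text
board [0.4726 0.1887] [ 0.5231 -0.0031] [0.7477 0.0597] 0.19833680949334642 0.23321449354617738
xaxis [0.96704187 0.25461739] 0.25745202867172146 [0.96306193 0.26928001]
maker 0.102 [0.59648827 0.11877097]
maker 0.116 [0.61002686 0.12233562]
handlefront [0.4831 0.0713]
handle mid [0.5083 0.0808]
handle join [0.5387 0.0939]
mug [ 0.5786 -0.2218]
sugar [ 0.6249 -0.1107]
salt [ 0.514  -0.1274]
pepper [ 0.4664 -0.3752]
match [ 0.5861 -0.3938]
mughandle [ 0.5638 -0.2819]
side mug [ 0.5732 -0.2123]
side salt [ 0.5065 -0.1208]
side sugar [ 0.6263 -0.1283]
```

```bash
cat > ov.py <<'E'
from h import *
def jug(n,im,o,yaw,zb,k,off):
    Rz=R.from_euler("z",yaw).as_matrix()
    a=np.linspace(0,2*np.pi,60)
    C=lambda r,z,x=.025:np.c_[x+r*np.cos(a),r*np.sin(a),0*a+z]
    L=[C(.045,.114),C(.06,.045)]
    L+=[np.array([[-.087,s,z],[-.035,s,z]]) for s in(-.01,.01) for z in(.103,)]+[np.array([[-.087,-.01,.103],[-.087,.01,.103]])]
    for P in L:
        p=proj(n,P@Rz.T+[o[0],o[1],zb]); cv2.polylines(im,[((p-off)*k+k/2).astype(int)],False,(0,255,0),1)
def circ(n,im,c,r,z,k,off):
    a=np.linspace(0,2*np.pi,60); p=proj(n,np.c_[c[0]+r*np.cos(a),c[1]+r*np.sin(a),0*a+z]); cv2.polylines(im,[((p-off)*k+k/2).astype(int)],False,(0,0,255),1)
E
python3 - <<'E'
from ov import *
print("tool axes\n",R.from_rotvec(get_state()["tool_rot"]).as_matrix().round(3))
out=[]
for n,off in(("top",(200,100)),("side",(225,180))):
    im=cv2.resize(cv2.imread(f"pics/{n}0.png")[off[1]:off[1]+120,off[0]:off[0]+190],None,fx=4,fy=4,interpolation=cv2.INTER_CUBIC)[:, :760]
    jug(n,im,(.569,.106),.36,.046,4,np.array(off)); 
    circ(n,im,(.576,-.218),.039,.097,4,np.array(off)); circ(n,im,(.576,-.218),.039,0.0,4,np.array(off))
    out.append(cv2.resize(im,(520,298) if 0 else (456,288)))
cv2.imwrite("pics/o1.png",np.vstack([cv2.resize(o,(474,299)) for o in out]))
E
```

```text
tool axes
 [[-0.961  0.278 -0.   ]
 [ 0.278  0.961 -0.002]
 [-0.    -0.002 -1.   ]]
```

View pics/o1.png

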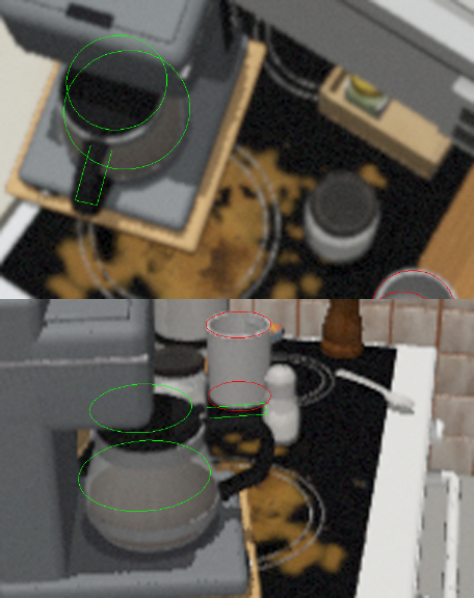

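```bash
python3 - <<'E'
from h import *
for z in(.11,.12,.13,.14,.15): print(z,onz("top",235,184.5,z)[:2].round(4),onz("side",334,237,z)[:2].round(4))
for z in(.125,.135,.145,.15): print(z,"mid",onz("top",237.5,172,z)[:2].round(4),"join",onz("top",240.7,158,z)[:2].round(4))
# body silhouette in side view: midline column 286.5
print(proj("side",[[.59,.113,.09],[.58,.113,.09]]), proj("side",[[.569,.106,.13]]))
E
```

```text
0.11 [0.4872 0.0802] [0.4819 0.0679]
0.12 [0.4858 0.0772] [0.4789 0.0846]
0.13 [0.4845 0.0742] [0.4759 0.1013]
0.14 [0.4831 0.0713] [0.473 0.118]
0.15 [0.4818 0.0683] [0.47   0.1347]
0.125 mid [0.5122 0.0882] join [0.5433 0.1017]
0.135 mid [0.5105 0.0851] join [0.5414 0.0985]
0.145 mid [0.5089 0.082 ] join [0.5395 0.0952]
0.15 mid [0.5081 0.0805] join [0.5385 0.0936]
[[283.77332865 249.71736152]
 [287.98674888 250.18683769]] [[292.81365605 233.88456075]]
```

Careful with the scale: shifts go in shares of 500 mm and turns go in shares of 4 rad. That gives: -0.465 m is -0.93, -0.429 m is -0.858, 2.56 rad is 0.64.

Request:
inch_along --ticks '[{"xyz": [-0.2,-0.18,0],"rz": 0.125,"aperture": 1},{"xyz": [-0.2,-0.18,0],"rz": 0.125,"aperture": 1},{"xyz": [-0.2,-0.18,0],"rz": 0.125,"aperture": 1},{"xyz": [-0.2,-0.18,0],"rz": 0.125,"aperture": 1},{"xyz": [-0.56,-0.52,0],"rz": 0.325,"aperture": 1},{"xyz": [-0.56,-0.52,0],"rz": 0.325,"aperture": 1},{"xyz": [-0.56,-0.52,0],"rz": 0.325,"aperture": 1},{"xyz": [-0.56,-0.52,0],"rz": 0.325,"aperture": 1},{"xyz": [-0.56,-0.52,0],"rz": 0.325,"aperture": 1},{"xyz": [-0.56,-0.52,0],"rz": 0.325,"aperture": 1},{"xyz": [-0.93,-0.858,0],"rz": 0.64,"aperture": 1},{"xyz": [-0.93,-0.858,0],"rz": 0.64,"aperture": 1},{"xyz": [-0.93,-0.858,0],"rz": 0.64,"aperture": 1},{"xyz": [-0.93,-0.858,0],"rz": 0.64,"aperture": 1},{"xyz": [-0.93,-0.858,0],"rz": 0.64,"aperture": 1},{"xyz": [-0.93,-0.858,0],"rz": 0.64,"aperture": 1},{"xyz": [-0.93,-0.858,0],"rz": 0.64,"aperture": 1},{"xyz": [-0.93,-0.858,0],"rz": 0.64,"aperture": 1},{"xyz": [-0.93,-0.858,0],"rz": 0.64,"aperture": 1},{"xyz": [-0.93,-0.858,0],"rz": 0.64,"aperture": 1}]' --force 25

```text
time: 2.1
position: [0.5079, 0.0829, 0.2222]
tool_rot: [3.106, 0.469, -0.001]
ft_force: [-0.6, 0.3, 0.4]
grip_width: 1.0
grip_force: 0.0
```

```bash
python3 - <<'E'
from h import *
s=get_state(); print(s["time"],s["joint_positions"].round(3),s["position"].round(4),"\n",R.from_rotvec(s["tool_rot"]).as_matrix().round(3))
o=[]
for n,x,y in(("top",190,80),("side",220,130)):
    im=imaging.get_image(n)[:,:,::-1]; cv2.imwrite(f"pics/{n}1.png",im); o.append(cv2.resize(im[y:y+130,x:x+200],(460,299),interpolation=cv2.INTER_CUBIC))
cv2.imwrite("pics/o2.png",np.vstack(o))
E
```

```text
2.1 [-0.718  0.023  0.517  1.8   -0.012  1.323 -1.47 ] [0.5079 0.0829 0.2222] 
 [[ 0.955  0.295 -0.001]
 [ 0.295 -0.955 -0.   ]
 [-0.001 -0.    -1.   ]]
```

View pics/o2.png

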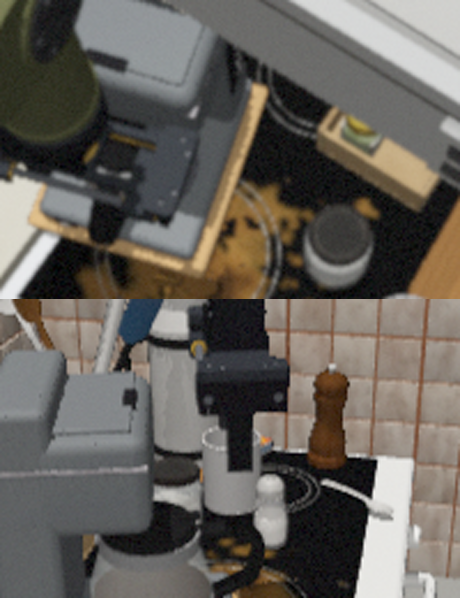

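The gripper is over the handle: the finger is at side column ~324 and the handle spans 316–334. I'll go down and close.

To row units: 0.116 m is 0.232, 0.1 m is 0.2.

Request:
inch_along --ticks '[{"xyz": [0,0,0.08],"aperture": 1},{"xyz": [0,0,0.16],"aperture": 1},{"xyz": [0,0,0.2],"aperture": 1},{"xyz": [0,0,0.232],"aperture": 1},{"xyz": [0,0,0.232],"aperture": 1},{"xyz": [0,0,0.232],"aperture": 0.6},{"xyz": [0,0,0.232],"aperture": 0.4},{"xyz": [0,0,0.232],"aperture": 0.25},{"xyz": [0,0,0.232],"aperture": 0},{"xyz": [0,0,0.232],"aperture": 0},{"xyz": [0,0,0.232],"aperture": 0},{"xyz": [0,0,0.232],"aperture": 0},{"xyz": [0,0,0.232],"aperture": 0},{"xyz": [0,0,0.232],"aperture": 0}]' --force 20

```text
time: 3.6
position: [0.508, 0.0832, 0.1065]
tool_rot: [-3.106, -0.469, 0.001]
ft_force: [-0.3, 0.8, -0.7]
grip_width: 0.264
grip_force: 0.5
```

```bash
python3 - <<'E'
from h import *
s=get_state(); print(s["time"],s["torque"],s["position"].round(4),s["joint_positions"].round(3))
o=[]
for n,x,y in(("top",190,80),("side",220,130)):
    im=imaging.get_image(n)[:,:,::-1]; cv2.imwrite(f"pics/{n}2.png",im); o.append(cv2.resize(im[y:y+130,x:x+200],(460,299),interpolation=cv2.INTER_CUBIC))
cv2.imwrite("pics/o3.png",np.vstack(o))
E
```

```text
3.6 [-0.04600068  0.19381629 -0.03673457] [0.508  0.0832 0.1065] [-0.699  0.131  0.522  1.942 -0.074  1.087 -1.417]
```

View pics/o3.png

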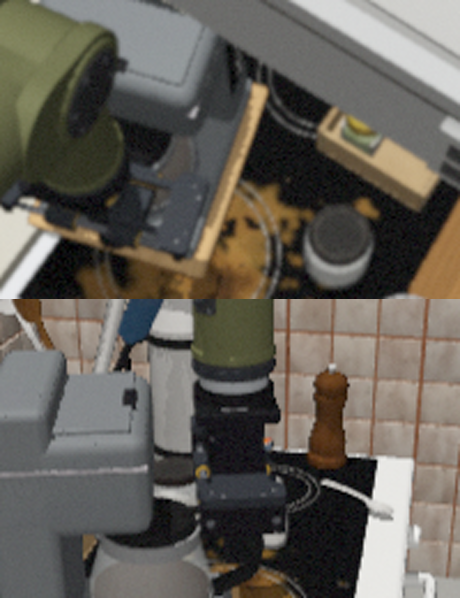

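The pads are just reaching the handle at 23 mm, so I'll let them finish closing with a firmer grip.

Request:
inch_along --ticks '[{"aperture": 0},{"aperture": 0},{"aperture": 0},{"aperture": 0}]' --force 40

```text
time: 4.1
position: [0.5082, 0.083, 0.1066]
tool_rot: [-3.106, -0.469, -0.0]
ft_force: [0.3, 0.2, 0.7]
grip_width: 0.227
grip_force: 39.4
```

Gripped at 20 mm. Next I lift 8 mm, then draw it out.

To row units: -0.008 m is -0.016, -0.004 m is -0.008.

Request:
inch_along --ticks '[{"xyz": [0,0,-0.008],"aperture": 0},{"xyz": [0,0,-0.016],"aperture": 0},{"xyz": [0,0,-0.016],"aperture": 0}]'

```text
time: 4.4
position: [0.5082, 0.0829, 0.1149]
tool_rot: [-3.106, -0.469, -0.0]
ft_force: [0.9, -0.3, -2.5]
grip_width: 0.228
grip_force: 39.1
```

```bash
python3 - <<'E'
from h import *
s=get_state(); print(s["torque"])
im=imaging.get_image("side")[:,:,::-1]; cv2.imwrite("pics/side3.png",im); cv2.imwrite("pics/o4.png",cv2.resize(im[170:310,210:350],(560,560),interpolation=cv2.INTER_CUBIC))
E
```

```text
[-0.15018306  0.31638015  0.06020121]
```

View pics/o4.png

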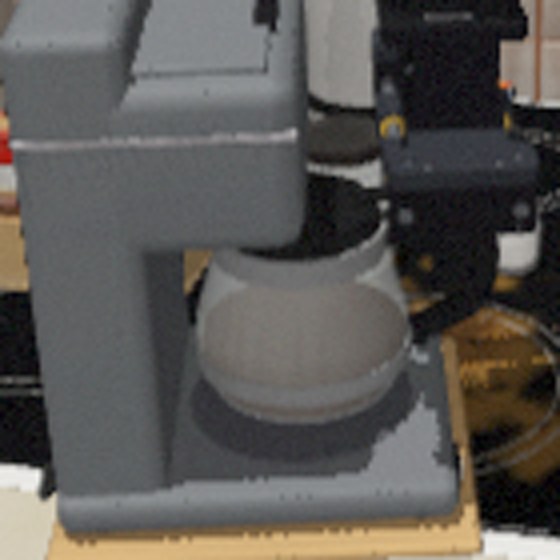

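The jug hangs level, clear of the plate (its underside at about crop row 420, with the shadow below) and below the head (row ~245). Now I draw it out.

To row units: -0.082 m is -0.164, -0.076 m is -0.152.

Request:
inch_along --ticks '[{"xyz": [-0.016,0,0],"aperture": 0},{"xyz": [-0.036,-0.002,0],"aperture": 0},{"xyz": [-0.056,-0.002,0],"aperture": 0},{"xyz": [-0.076,-0.003,0],"aperture": 0},{"xyz": [-0.096,-0.004,0],"aperture": 0},{"xyz": [-0.116,-0.005,0],"aperture": 0},{"xyz": [-0.136,-0.006,0],"aperture": 0},{"xyz": [-0.152,-0.006,0],"aperture": 0},{"xyz": [-0.164,-0.007,0],"aperture": 0},{"xyz": [-0.164,-0.007,0],"aperture": 0},{"xyz": [-0.164,-0.007,0],"aperture": 0}]'

```text
time: 5.55
position: [0.4291, 0.0623, 0.1148]
tool_rot: [-3.106, -0.469, -0.001]
ft_force: [-0.2, -1.2, -2.6]
grip_width: 0.225
grip_force: 39.1
```

```bash
python3 - <<'E'
from h import *
s=get_state(); print(s["position"].round(4),s["joint_positions"].round(3)); print(R.from_rotvec(s["tool_rot"]).as_matrix().round(3))
im=imaging.get_image("side")[:,:,::-1];tp=imaging.get_image("top")[:,:,::-1]
cv2.imwrite("pics/o5.png",np.vstack([cv2.resize(im[150:300,220:420],(400,300)),cv2.resize(tp[80:230,190:390],(400,300))]))
E
```

```text
[0.4291 0.0623 0.1148] [-0.721 -0.081  0.501  2.111  0.043  1.101 -1.512]
[[ 0.955  0.295  0.001]
 [ 0.295 -0.955  0.   ]
 [ 0.001 -0.    -1.   ]]
```

View pics/o5.png

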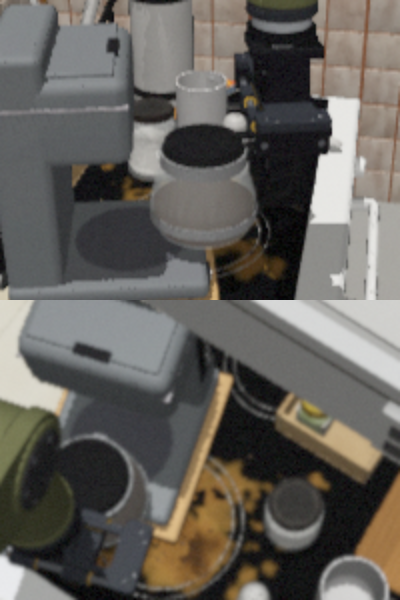

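The jug is out and upright, and its whole body is in front of the head in both views. I'll lift it straight up 90 mm, then carry it over.

To row units: 0.117 m is 0.234, 0.03 m is 0.06.

Request:
inch_along --ticks '[{"xyz": [0,0,-0.02],"aperture": 0},{"xyz": [0,0,-0.05],"aperture": 0},{"xyz": [0,0,-0.08],"aperture": 0},{"xyz": [0,0,-0.11],"aperture": 0},{"xyz": [0,0,-0.14],"aperture": 0},{"xyz": [0,0,-0.166],"aperture": 0},{"xyz": [0,0,-0.18],"aperture": 0},{"xyz": [0,0,-0.18],"aperture": 0},{"xyz": [-0.001,0.02,-0.18],"aperture": 0},{"xyz": [-0.002,0.06,-0.18],"aperture": 0},{"xyz": [-0.004,0.1,-0.18],"aperture": 0},{"xyz": [-0.006,0.14,-0.18],"aperture": 0},{"xyz": [-0.008,0.18,-0.18],"aperture": 0},{"xyz": [-0.01,0.214,-0.18],"aperture": 0},{"xyz": [-0.01,0.234,-0.18],"aperture": 0},{"xyz": [-0.01,0.234,-0.18],"aperture": 0}]'

```text
time: 7.25
position: [0.4584, -0.053, 0.2041]
tool_rot: [3.106, 0.464, -0.001]
ft_force: [0.6, 0.3, -1.8]
grip_width: 0.227
grip_force: 39.2
```

Request:
inch_along --ticks '[{"xyz": [-0.01,0.02,0],"aperture": 0},{"xyz": [-0.024,0.06,0],"aperture": 0},{"xyz": [-0.04,0.1,0],"aperture": 0},{"xyz": [-0.056,0.14,0],"aperture": 0},{"xyz": [-0.072,0.18,0],"aperture": 0},{"xyz": [-0.088,0.22,0],"aperture": 0},{"xyz": [-0.104,0.26,0],"aperture": 0},{"xyz": [-0.12,0.3,0],"aperture": 0},{"xyz": [-0.136,0.33,0],"aperture": 0},{"xyz": [-0.148,0.36,0],"aperture": 0},{"xyz": [-0.156,0.38,0],"aperture": 0},{"xyz": [-0.16,0.39,0],"aperture": 0},{"xyz": [-0.16,0.39,0],"aperture": 0},{"xyz": [-0.16,0.39,0],"aperture": 0}]'

```text
time: 8.65
position: [0.4398, -0.2602, 0.2044]
tool_rot: [-3.105, -0.471, 0.0]
ft_force: [0.3, -0.1, -2.3]
grip_width: 0.226
grip_force: 39.2
```

```bash
python3 - <<'E'
from ov import *
s=get_state(); p=s["position"]; print(p.round(4),s["joint_positions"].round(3)); print(R.from_rotvec(s["tool_rot"]).as_matrix().round(3))
o=[]
org=p[:2]+.062*np.array([.955,.2955])
for n,x,y in(("side",270,120),("top",290,140)):
    im=imaging.get_image(n)[:,:,::-1]; cv2.imwrite(f"pics/{n}5.png",im)
    im=cv2.resize(im[y:y+100,x:x+150],None,fx=4,fy=4,interpolation=cv2.INTER_CUBIC)
    jug(n,im,org,.3,p[2]+.019-.078,4,np.array((x,y))); circ(n,im,(.577,-.218),.039,.097,4,np.array((x,y)))
    o.append(cv2.resize(im,(450,300)))
cv2.imwrite("pics/o6.png",np.vstack(o))
E
```

```text
[ 0.4398 -0.2602  0.2044] [-0.432  0.022  0.939  1.843 -0.019  1.286 -0.758]
[[ 0.955  0.296 -0.   ]
 [ 0.296 -0.955  0.001]
 [-0.    -0.001 -1.   ]]
```

View pics/o6.png

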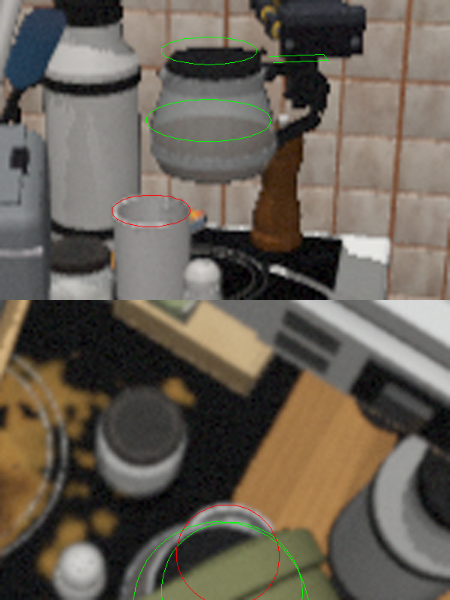

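The side view shows the jug level, hanging well above the mug rim (jug bottom at crop row 180). It sits within about 5 mm of the predicted model in both views, and the lip is over the mug's mouth. I'll let it settle and hand it in.

To row units: 0.003 m is 0.006.

Request:
inch_along --ticks '[{"xyz": [0.006,0,0],"aperture": 0},{"xyz": [0.006,0,0],"aperture": 0},{"xyz": [0.006,0,0],"aperture": 0},{"xyz": [0.006,0,0],"aperture": 0},{"xyz": [0.006,0,0],"aperture": 0}]'

```text
time: 9.25
position: [0.4425, -0.2602, 0.2046]
tool_rot: [-3.106, -0.469, -0.0]
ft_force: [0.5, 0.5, -3.0]
grip_width: 0.226
grip_force: 39.2
```

```bash
python3 -c "
from bench import ctrl, imaging, get_state
print(abs(get_state()['qd']).max()); print(ctrl.close_job())"
```

```text
0.00315565640131797
the job is handed in; nothing more can be done
None
```

I handed the job in at about 9.3 s, with the jug held level and still by its handle, lip over the mug's mouth and underside roughly 4–5 cm above the rim; the system gave no verdict, so those positions are from my own camera measurements.

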